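# Sweep heel offcuts off the tipping tray into the catch cup

### The arm

A 6-joint arm with a two-finger parallel gripper is mounted at the origin on the work surface. World frame = base frame: x ahead of the robot, y to its left, z up, the work surface at z = 0. Lengths are in mm, angles in degrees, forces in N, time in s.
With the tool pointing down it reaches from about 325 to 775 mm from the base axis. Payload 9.3 kg.
Tool frame: the origin (TCP) lies at the very end of the fingers, on their centre line; the grasp point (between the pads) lies 19 mm behind it (robot.pinch_z is the distance from the TCP to the grasp point, in mm); x points along the fingers, z is the direction in which the jaws open and shut, and the axes are right-handed (so a half turn about x gives the same grasp; the last joint's range is limited). The gripper opens to 85 mm and grips with 20 to 120 N. Pads are 22 mm wide; open, the fingers measure 114 mm over their backs; the gripper's body (76 mm by 85 mm) begins 54 mm behind the grasp point. The pads swing forward as they close: fully open they stand 13 mm farther back than shut.
Start: joints at [56.23, 14.817, 1.232, 76.415, 0, 81.257], TCP at [232.674, 498.357, 231.279] pointing down, gripper open.
Joint ranges: [-174.27, 174.27], [-52.1, 104.24], [-59.71, 78.15], [-110.17, 111.67], [-87.03, 83.33], [-180, 180]. Speed limits (degrees/s): [127.2, 127.2, 159.86, 180, 180, 180].

### API

Orientations are given as a 3x3 rotation matrix whose columns are the frame's x, y, z axes.
In Python, from bench import robot gives the robot as it stands.
- The arm moves only by the tool move_arm, never from a script. Its argument "targets" is text: rows parted by semicolons, each of 7 numbers parted by spaces: the turn, a rotation vector about the tool's x, y, z as a fraction of full scale, then the shift along the tool's x, y, z as a fraction of full scale, then the opening in per cent of the stroke, from 0 (shut) to 100 (fully open). A call has 1 to 12 rows; each row shifts and turns the commanded pose from where the row before left it, along the tool's axes as they then stand; what a row does not reach is not made up. Full scale, the value 1, is 0.6 m for a shift and 60 degrees for a turn. A row lasts 1/12 s, in which the tool goes at most 41.7 mm and 7.16 degrees, less where a joint would pass 70% of its speed; a pose out of reach is approached as far as the arm can. A call with a number of a shift or a turn outside -1 to 1 is refused whole. A call with a gripper value outside its range is refused whole. The fingers move at their own pace and stop on an object; "force" is the grip in N (left out, the last holds). Time passes only in rows, so rows that do not move let the fingers close. It gives the time, the measured TCP pose, the force and the opening at its end, in the units of the state.
- robot.sense(): the state, without advancing time (a new reading comes with each control period).
- robot.snapshot(name): name is "scene" or "top" or "wrist"; returns a dict with "pixels" (420x560x3 uint8, red, green, blue), "z_map" (420x560 float32, mm along the optical axis (not along the pixel's ray), 0 where there is no reading), "mtx" (3x3 intrinsics, pixels), "rvec" (rotation vector, rad) and "tvec" (3), from world to camera coordinates, as OpenCV has them. Camera axes: x right, y down, z forward; pixel columns grow to the right and rows downward; lengths in mm; the calibration is good to about 2 mm. The wrist camera is an equidistant fisheye: a pixel r from the principal point sees the ray r / f radians off the axis. A picture is of the moment at which its call begins.
- robot.finish_job(): hands the job in, once; it reports no verdict.
The state is a dict: "clock": time; "qpos": joint angles; "qvel": joint speeds; "tau": joint torques, N m; "tool_pos": TCP position; "tcp_rot": TCP orientation; "force": force on the tool from outside, world axes, zero at the start; "moment": the same for the moment, N m; "width": finger opening in mm.
Only numpy, scipy, OpenCV 4.12 (cv2) and the standard library are available. Lean on these libraries where they do the work, as an engineer would, in place of code of your own. Each camera call takes 0.05 s, during which the arm holds its last target.

### The job

Press the open end of the tipping tray down to its stop, so that it stays tilted with its lip over the catch cup. Then, with the wide scraper, sweep both rubber heel offcuts down the tray and over the lip into the cup, without touching the offcuts with the gripper itself. Leave the tray tilted and finish by standing the wide scraper upright on the bench.

Things in the scene. Friction and masses are not known exactly. Their poses are not given: they have to be found in the camera images.
- tray: Aluminium tray on a grey stand, inside 84 mm wide, walls 22 high. Origin: hinge axis, floor surface, mid-width, 100 above the bench. x runs to the open lip (at +110; back wall -142), z up. Starts level. About 10 N down near the lip tips it 0.28 rad to a stop; it stays, but over 8 N behind the hinge tips it back. Square cup fixed under the lip: 104 inside, centre 156 level from hinge, rim 61 high.
- scraper: Wide scraper standing on the bench left or right of the tray (the 30 mm wide look-alike is not wanted). Blade 64 mm wide, 3 thick, a fin 28 long, 20 high across each end to stand on; wooden handle block 20 thick, 56 wide, 55 to 105 above the edge; 0.12 kg. Origin: middle of the lower edge; y along the blade, x through its thickness (grip the handle along x), z up. A half turn is the same.
- offcut_a: Black rubber heel offcut, a block 24 x 20 x 13 mm, 12 g, on the tray's floor behind the hinge (tray x -65 to -45 mm). Origin: centre of its underside, z up. It sticks by friction and does not slide by itself when the tray is tipped.
- offcut_b: Second black rubber offcut of the same size, on the tray's floor near the hinge (tray x -5 to +25 mm). Origin: centre of its underside, z up.
There are look-alikes about, which are no part of the job. What is shaped like the offcut_a but blue is not meant. Leave any turquoise look-alike of the scraper alone.

How it is judged (in metres and radians):
On the way, in this order (a step that is already met when the one before it is completed fails the run):
1. the tray is tipped towards the cup with both offcuts still on it (angle between tray's own z axis and vertical above 0.19 rad and x of each of offcut_a, offcut_b in the frame of tray below 0.1 m), for 0.2 s.
2. the wide scraper's edge is down on the floor of the tipped tray (angle between tray's own z axis and vertical above 0.19 rad and x of scraper in the frame of tray between -0.145 and 0.105 m and y of scraper in the frame of tray between -0.04 and 0.04 m and z of scraper in the frame of tray between -0.02 and 0.013 m), for 0.1 s.
3. both offcuts lie in the cup (x of offcut_a in the frame of tray between 0.115 and 0.225 m and y of offcut_a in the frame of tray between -0.052 and 0.052 m and height (world z) of each of offcut_a, offcut_b below 0.05 m and x of offcut_b in the frame of tray between 0.115 and 0.225 m and y of offcut_b in the frame of tray between -0.052 and 0.052 m), for 0.2 s.
At the end, for the whole second after the job is handed in: Both offcuts lie at rest inside the catch cup, the tray is still tipped by at least 0.19 rad (11 degrees; its stop is at 16), and the wide scraper stands upright (within 10 degrees) on the bench top itself (its edge within 5 mm of it), released and at rest (all of step 3 and angle between tray's own z axis and vertical above 0.19 rad and angle between scraper's own z axis and vertical below 0.17 rad and height (world z) of scraper between -0.01 and 0.005 m and linear speed of scraper below 0.03 m/s and linear speed of each of offcut_a, offcut_b below 0.05 m/s); the robot touches nothing.
It fails at once if the gripper itself touches an offcut (contact force between any of the fingers, the arm and offcut_a above 0.3 N or contact force between any of the fingers, the arm and offcut_b above 0.3 N).
It also fails if it takes over 64 s, if anything falls off the work surface, if the arm or the gripper's body presses on something with over 40 N, if the wrist force passes 120 N, or if a joint passes its speed limit or range.

## Working session

There is one attempt and no reset: what is moved stays moved. The work goes in short steps, Python scripts to look and compute and a tool call to move; the robot and the scene stay as the last step left them, time stands still between calls to the robot, and variables do not carry over. Pictures are saved under pics/ and viewed, and the job is handed in when it is done.

Besides the shell and the picture viewer there is one more tool, called after "Call:" by a JSON object that holds its "fn" and its "kwargs". move_arm: Moves the arm, as the interface text tells. Shift numbers are shares of 0.6 m and turn numbers shares of 60 degrees, none past 1 either way. Its arguments: {"type":"object","properties":{"targets":{"type":"string"},"force":{"type":"number"}},"required":["targets"]}

```bash
mkdir -p pics; ls
python3 - <<'E'
from bench import robot
import cv2,pickle
d={}
for n in ("scene","top","wrist"):
    s=robot.snapshot(n); d[n]=s
    cv2.imwrite(f"pics/{n}0.png",s["pixels"][:,:,::-1])
pickle.dump(d,open("s0.pkl","wb"))
print(robot.sense())
E
```

```text
pics
{'clock': 0.15, 'qpos': array([ 5.62284038e+01,  1.48451983e+01,  1.20197418e+00,  7.64144207e+01,
       -2.35897309e-05,  8.12578045e+01]), 'qvel': array([ 0.0034942 , -0.08775083,  0.13986034, -0.02688315,  0.09598619,
        0.00993246]), 'tau': array([ 3.56595323e-03, -5.55970180e+01,  3.44661212e+01,  1.13661418e-02,
       -1.81547207e-04,  2.30857722e-06]), 'tool_pos': array([232.58657197, 498.19751619, 230.8028314 ]), 'tcp_rot': array([[-5.58927732e-04, -9.06090763e-01,  4.23082990e-01],
       [-8.36552958e-04,  4.23083332e-01,  9.06090390e-01],
       [-9.99999494e-01,  1.52507719e-04, -9.94465915e-04]]), 'force': array([ 0.07716833, -0.34192696, -0.07208593]), 'moment': array([ 0.02906941,  0.04641108, -0.03978027]), 'width': 85.2243710032902}
```

View pics/scene0.png

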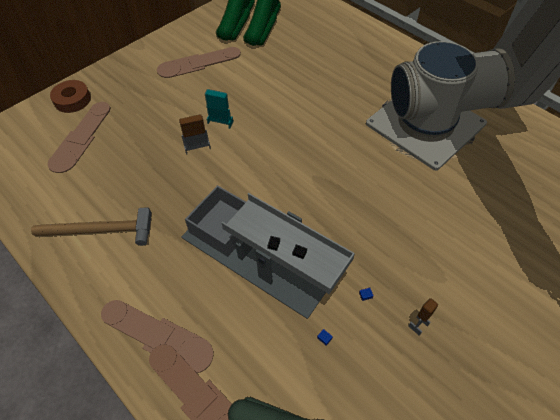

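View pics/top0.png

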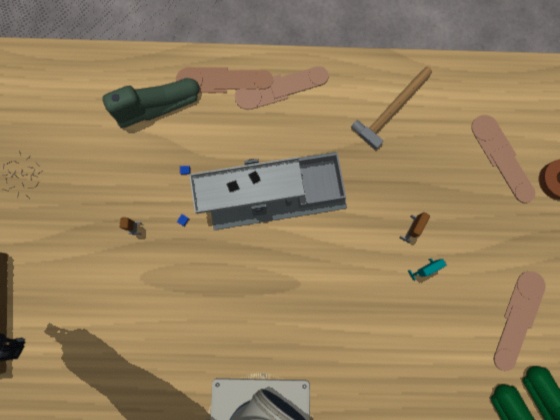

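View pics/wrist0.png

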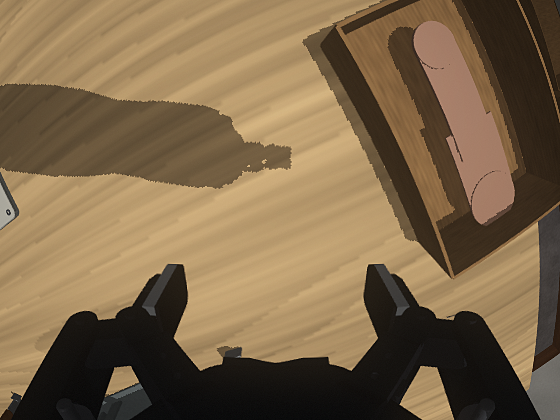

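The top view shows the base at (262,400), the tray spanning (195,195) to (300,185), and the cup at (322,182). The offcuts are at (233,186) and (254,177). The wide brown scraper is at (415,227), with the turquoise look-alike at (428,268) and the narrow one at (131,226).

```bash
cat > h.py <<'E'
import numpy as np,cv2
def cloud(s):
    z=s["z_map"].astype(float);K=s["mtx"];h,w=z.shape
    u,v=np.meshgrid(np.arange(w),np.arange(h))
    R=cv2.Rodrigues(np.array(s["rvec"],float))[0];t=np.array(s["tvec"],float).ravel()
    P=np.stack([(u-K[0,2])/K[0,0]*z,(v-K[1,2])/K[1,1]*z,z],-1)
    return (P-t)@R
E
python3 - <<'E'
import pickle,numpy as np,cv2
from h import cloud
d=pickle.load(open("s0.pkl","rb"))
np.set_printoptions(precision=1,suppress=True)
for n in("top","scene"):
    s=d[n];P=cloud(s);print(n,s["mtx"][0],P[210,280])
    im=s["pixels"].astype(int)
    x0,x1,y0,y1=(120,460,130,300) if n=="top" else (170,450,80,350)
    c=s["pixels"][y0:y1,x0:x1,::-1]; f=2.3 if n=="top" else 2.2
    cv2.imwrite(f"pics/{n}0c.png",cv2.resize(c,None,fx=f,fy=f,interpolation=cv2.INTER_CUBIC))
    # black offcuts
    for lab,m in (("black",(im.max(-1)<25)&(P[...,2]>95)&(P[...,2]<135)),
                  ("brown",(im[...,0]>im[...,2]*2)&(im[...,0]<150)&(P[...,2]>50)&(P[...,2]<120))):
        k,l,st,ce=cv2.connectedComponentsWithStats(m.astype(np.uint8))
        for i in range(1,k):
            if st[i,4]>15:
                q=P[l==i];print(lab,st[i],q.mean(0),q.min(0),q.max(0), cv2.minAreaRect(q[:,:2].astype(np.float32)))
E
```

```text
top [487.6   0.  278.6] [522.5 -36.    4. ]
brown [409 212  21  26 280] [ 479.6 -357.8   97.7] [ 453.5 -379.7   64.5] [ 509.1 -341.2  109.5] ((480.39215087890625, -360.8121337890625), (20.037887573242188, 56.79365539550781), 62.680763244628906)
brown [120 218  14  12 140] [467.2 318.9  96.5] [454.7 311.3  61. ] [479.8 332.6 109. ] ((466.9206848144531, 321.6814270019531), (24.660966873168945, 20.29412841796875), 4.111672878265381)
scene [481.7   0.  282.6] [471.8 -72.2   0.9]
black [392  75  16  40 217] [ 84.  -52.4 115.4] [ 50.5 -99.6  95.2] [116.4  -5.2 134.9] ((84.064453125, -52.81864547729492), (115.11964416503906, 4.353650093078613), 56.1113166809082)
black [268 237  12  13 111] [587.2  29.7 110.7] [573.2  17.2 103.4] [599.1  41.5 115.3] ((586.45849609375, 28.765525817871094), (22.980144500732422, 18.359615325927734), 30.494739532470703)
black [293 245  14  14 114] [564.8  78.9 110.8] [552.4  64.   99.6] [574.8  91.3 116. ] ((563.869873046875, 78.01461791992188), (19.202280044555664, 22.57830047607422), 21.197999954223633)
brown [179 115  26  22 422] [ 489.6 -356.8   87. ] [ 462.5 -381.8   56.4] [ 513.9 -340.8  109. ] ((486.92236328125, -361.0800476074219), (23.48048973083496, 55.31414794921875), 64.77481842041016)
brown [418 299  20  22 245] [477.3 322.8  92.7] [459.4 312.3  57. ] [485.6 331.9 107.3] ((472.54425048828125, 322.5436096191406), (19.36618995666504, 25.915817260742188), 86.68132781982422)
```

View pics/top0c.png

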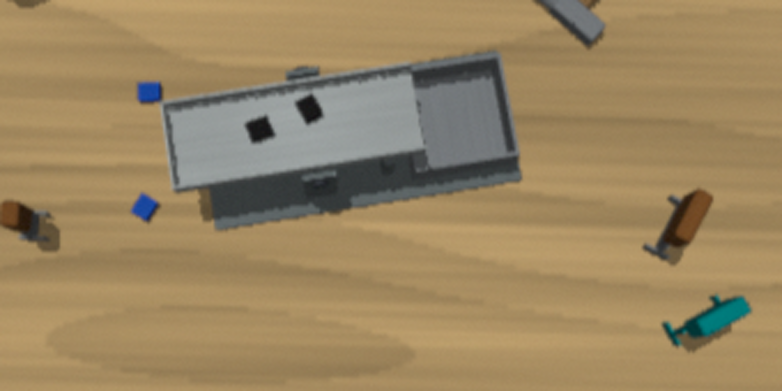

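View pics/scene0c.png

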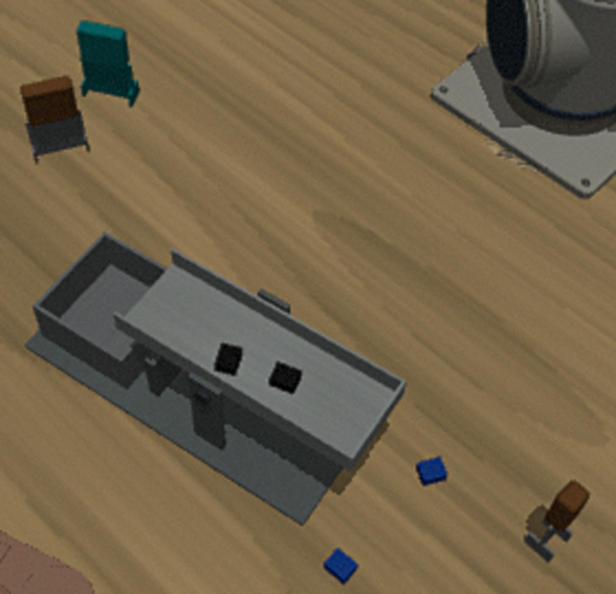

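Run:
```python
import pickle,numpy as np,cv2
from h import cloud
d=pickle.load(open("s0.pkl","rb"))
np.set_printoptions(precision=1,suppress=True)
for n in("top","scene"):
    s=d[n];P=cloud(s)
    im=s["pixels"].astype(int)
    reg=(P[...,0]>450)&(P[...,0]<680)&(P[...,1]>-220)&(P[...,1]<230)
    for lab,m in (("tray",reg&(P[...,2]>92)&(P[...,2]<130)),("floor",reg&(P[...,2]>97)&(P[...,2]<107)),("wall",reg&(P[...,2]>112)&(P[...,2]<130)),("cup",reg&(P[...,2]>52)&(P[...,2]<72))):
        m=cv2.morphologyEx(m.astype(np.uint8),cv2.MORPH_OPEN,np.ones((2,2)))
        k,l,st,ce=cv2.connectedComponentsWithStats(m)
        for i in range(1,k):
            if st[i,4]>30:
                q=P[l==i];r=cv2.minAreaRect(q[:,:2].astype(np.float32));print(n,lab,st[i],q.mean(0),r,cv2.boxPoints(r).ravel())
    # blob of blade
```

```text
top tray [ 191  158  115   57 4611] [559.8  42.1 101.7] ((522.3673706054688, 52.68305206298828), (263.68780517578125, 344.7428283691406), 71.12628936767578) [ 316.6  -16.3  642.8 -127.8  728.1  121.7  401.9  233.2]
top floor [ 194  161  111   51 2830] [559.5  40.5 101.7] ((462.7862548828125, 11.134552001953125), (297.1081848144531, 265.3861389160156), 13.393561363220215) [ 287.5  105.8  349.  -152.4  638.   -83.5  576.6  174.6]
top wall [283 158  17   5  37] [623.6 -57.7 107.9] ((631.5098266601562, -66.82625579833984), (18.848270416259766, 58.9801139831543), 42.87376022338867) [604.5 -51.6 644.7 -94.9 658.5 -82.  618.4 -38.8]
top wall [245 160  15   5  43] [616.5  33.4 107.8] ((623.9383544921875, 27.183399200439453), (21.953603744506836, 48.2580451965332), 50.34476852416992) [598.4  34.1 635.5   3.3 649.5  20.2 612.4  51. ]
top wall [191 161  91  17 208] [598.5  69.  112.5] ((598.3523559570312, 69.26799011230469), (2.9306888580322266, 211.54833984375), 10.903687477111816) [576.9 172.9 616.9 -34.9 619.8 -34.3 579.8 173.4]
top wall [282 195  24   5  48] [536.  -65.1 106.7] ((538.928466
[... 2136 characters left out ...]
27612305), 17.494342803955078) [568.8  36.6 577.7   8.3 629.4  24.6 620.5  52.9]
scene cup [186 187  61  60 420] [ 611.1 -137.3   62.2] ((709.83251953125, 108.86528015136719), (674.2210693359375, 134.8695068359375), 66.34394073486328) [ 512.8 -172.9  636.3 -227.   906.9  390.6  783.3  444.7]
scene cup [237 241   9   9  56] [619.3 -37.7  58.7] ((617.1722412109375, -37.812171936035156), (8.722715377807617, 18.81905746459961), 84.88568115234375) [607.4 -41.3 626.2 -43.  626.9 -34.3 608.2 -32.6]
scene cup [258 264  15  12  66] [621.1  38.6  55.4] ((614.5638427734375, 39.76768493652344), (27.586984634399414, 31.700122833251953), 75.83440399169922) [595.8  30.3 626.6  22.5 633.3  49.3 602.6  57. ]
```

```bash
cat >> h.py <<'E'
def ray(s,u,v,z):
    R=cv2.Rodrigues(np.array(s["rvec"],float))[0];t=np.array(s["tvec"],float).ravel()
    C=-R.T@t; K=s["mtx"]
    d=R.T@np.array([(u-K[0,2])/K[0,0],(v-K[1,2])/K[1,1],1.])
    return C+d*(z-C[2])/d[2]
def proj(s,X):
    return cv2.projectPoints(np.array(X,float).reshape(-1,3),np.array(s["rvec"],float),np.array(s["tvec"],float),s["mtx"],None)[0].reshape(-1,2)
E
python3 - <<'E'
import pickle,numpy as np,cv2
from h import *
d=pickle.load(open("s0.pkl","rb"))
np.set_printoptions(precision=1,suppress=True)
for n,f,x0,y0,L in (("top",2.3,120,130,dict(backfar=(163,103,122),backnear=(174,190,122),lipfar=(412,70,122),lipnear=(427,150,122),cupF=(500,52,61),cupN=(520,158,61),oa=(260,129,113),ob=(309,108,113))),
  ("scene",2.2,170,80,dict(backfar=(349,459,122),backnear=(404,383,122),lipfar=(116,320,122),lipnear=(173,251,122),cupF=(36,308,61),cupN=(106,235,61),oa=(287,374,113),ob=(230,353,113)))):
    s=d[n]
    for k,(u,v,z) in L.items(): print(n,k,ray(s,u/f+x0,v/f+y0,z))
    R=cv2.Rodrigues(np.array(s["rvec"],float))[0];print("cam",-R.T@np.array(s["tvec"]).ravel())
E
```

```text
top backfar [579.6 171.6 122. ]
top backnear [492.1 156.5 122. ]
top lipfar [619.6 -76.  122. ]
top lipnear [538. -92. 122.]
top cupF [ 658.6 -172.9   61. ]
top cupN [ 544.1 -193.9   61. ]
top oa [557.4  75.  113. ]
top ob [580.1  26.6 113. ]
cam [ 316.6  -16.3 1213. ]
scene backfar [587.  174.9 122. ]
scene backnear [500.1 160.1 122. ]
scene lipfar [635.3 -65.6 122. ]
scene lipnear [546.7 -86.6 122. ]
scene cupF [ 661.5 -166.1   61. ]
scene cupN [ 554.7 -186.4   61. ]
scene oa [561.9  78.9 113. ]
scene ob [582.6  28.  113. ]
cam [906.9 390.6 929.7]
```

Call:
{"fn": "move_arm", "kwargs": {"targets": "0 0 0 0 -0.04 -0.025 0;0 0 0 0.003 -0.048 -0.031 0;0 0 0 0.003 -0.048 -0.031 0;0 0 0 0.003 -0.048 -0.031 0;0 0 0 0.003 -0.048 -0.031 0;0 0 0 0.003 -0.048 -0.031 0;0 0 0 0.003 -0.048 -0.031 0;0 0 0 0.003 -0.048 -0.031 0;0 0 0 0.003 -0.048 -0.031 0;0 0 0 0.003 -0.048 -0.031 0;0 0 0 0.003 -0.048 -0.031 0;0 0 0 0.003 -0.048 -0.031 0", "force": 60}}

```text
clock: 1.15
tool_pos: [449.1, 153.6, 211.4]
tcp_rot: [[-0.0, -0.906, 0.423], [0.0, 0.423, 0.906], [-1.0, 0.0, 0.0]]
force: [0.3, 1.1, 0.4]
width: 0.2
```

Call:
{"fn": "move_arm", "kwargs": {"targets": "0 0 0 0.003 -0.048 -0.031 0;0 0 0 0.003 -0.048 -0.031 0;0 0 0 0.003 -0.048 -0.031 0;0 0 0 0.003 -0.048 -0.031 0;0 0 0 0.003 -0.048 -0.031 0;0 0 0 0.003 -0.048 -0.031 0;0 0 0 0.003 -0.03 -0.02 0;0 0 0 0 0 0 0;0 0 0 0 0 0 0"}}

```text
clock: 1.9
tool_pos: [569.2, -38.4, 198.0]
tcp_rot: [[-0.002, -0.905, 0.425], [0.0, 0.425, 0.905], [-1.0, 0.002, -0.0]]
force: [-0.3, -0.4, -0.0]
width: 0.0
```

Run:
```python
from bench import robot
import cv2,pickle
d={}
for n in ("scene","top","wrist"):
    s=robot.snapshot(n); d[n]=s
    cv2.imwrite(f"pics/{n}1.png",s["pixels"][:,:,::-1])
d["st"]=robot.sense()
pickle.dump(d,open("s1.pkl","wb"))
s=d["st"];print(s["clock"],s["tool_pos"],s["tcp_rot"],s["force"],s["width"])
for n,x0,x1,y0,y1 in (("top",180,360,130,270),("scene",170,370,150,330)):
    cv2.imwrite(f"pics/{n}1c.png",cv2.resize(d[n]["pixels"][y0:y1,x0:x1,::-1],None,fx=4 if n=="top" else 3.3,fy=4 if n=="top" else 3.3,interpolation=cv2.INTER_CUBIC))
```

```text
2.05 [568.637456   -36.6357627  198.98628996] [[-2.42398661e-04 -9.06440590e-01  4.22333278e-01]
 [ 2.32518819e-04  4.22333228e-01  9.06440616e-01]
 [-9.99999944e-01  3.17920427e-04  1.08391487e-04]] [ 0.09128846 -0.45442659 -0.01392215] -0.21071435556199683
```

View pics/wrist1.png

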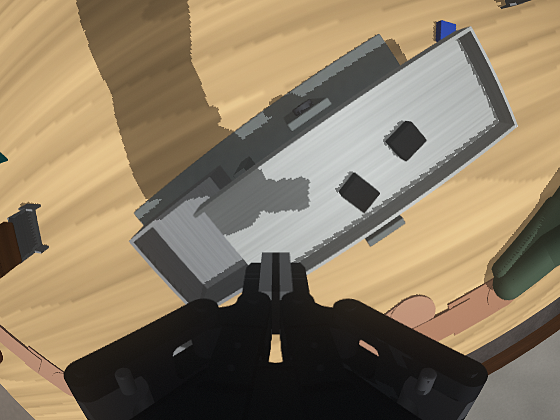

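View pics/top1c.png

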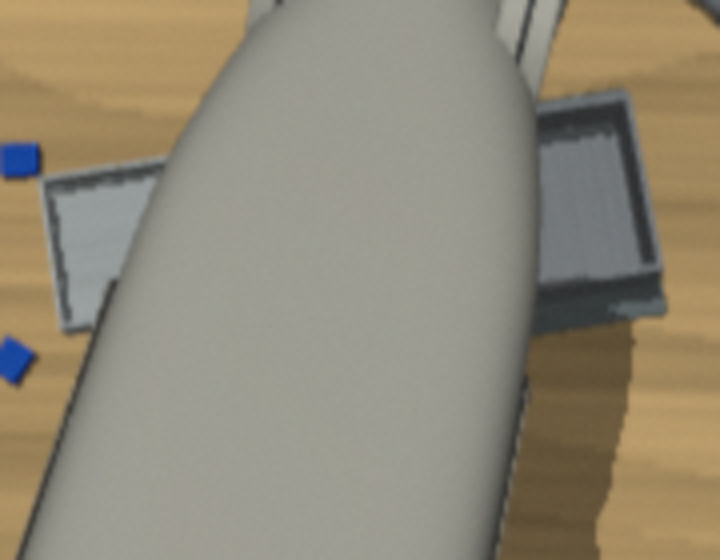

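View pics/scene1c.png

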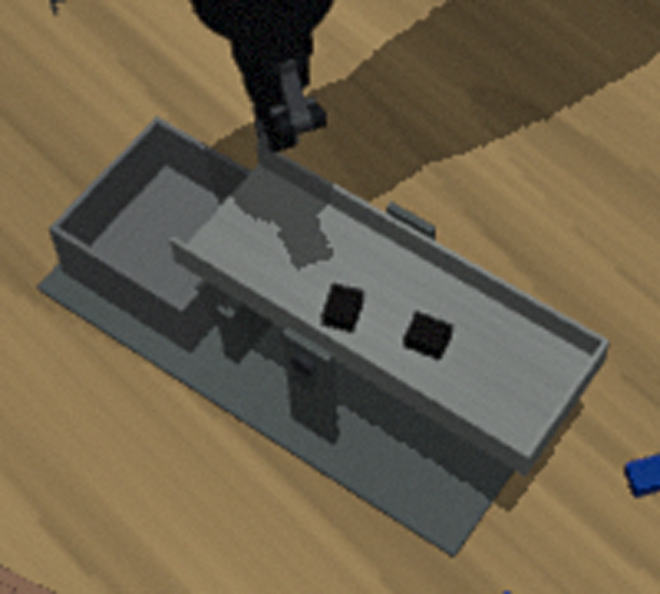

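Run:
```python
import pickle,cv2
d=pickle.load(open("s1.pkl","rb"));im=d["wrist"]["pixels"][:,:,::-1]
cv2.imwrite("pics/w1a.png",cv2.resize(im[140:310,110:320],None,fx=3.5,fy=3.5,interpolation=cv2.INTER_CUBIC))
cv2.imwrite("pics/w1b.png",cv2.resize(im[10:250,300:530],None,fx=2.5,fy=2.5,interpolation=cv2.INTER_CUBIC))
```

```text
(no output)
```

View pics/w1a.png

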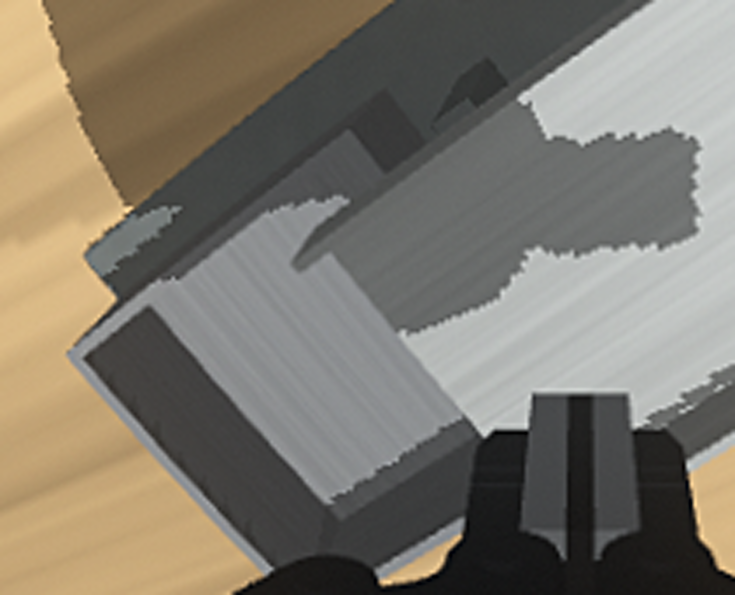

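View pics/w1b.png

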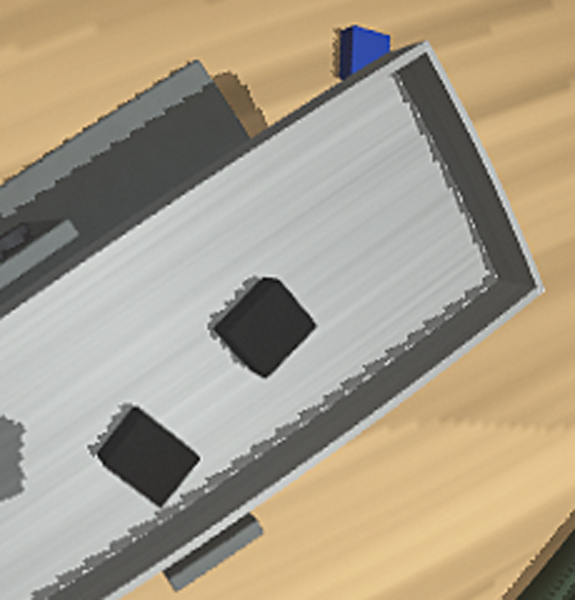

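```bash
cat >> h.py <<'E'
def fray(s,u,v,z):
    R=cv2.Rodrigues(np.array(s["rvec"],float))[0];t=np.array(s["tvec"],float).ravel()
    C=-R.T@t; K=s["mtx"]
    a=np.array([(u-K[0,2])/K[0,0],(v-K[1,2])/K[1,1]]);r=np.linalg.norm(a)
    d=R.T@np.array([*(a/r*np.sin(r)),np.cos(r)])
    return C+d*(z-C[2])/d[2]
def fproj(s,X):
    R=cv2.Rodrigues(np.array(s["rvec"],float))[0];t=np.array(s["tvec"],float).ravel()
    p=np.array(X,float).reshape(-1,3)@R.T+t;K=s["mtx"]
    th=np.arctan2(np.hypot(p[:,0],p[:,1]),p[:,2]);n=np.hypot(p[:,0],p[:,1])
    return np.c_[K[0,2]+K[0,0]*th*p[:,0]/n,K[1,2]+K[1,1]*th*p[:,1]/n]
E
python3 - <<'E'
import pickle,numpy as np
from h import *
np.set_printoptions(precision=1,suppress=True)
d=pickle.load(open("s1.pkl","rb"));s=d["wrist"]
print(s["mtx"])
P={}
for k,(u,v,z) in dict(lipnearTop=(194,216.6,122),lipnearFloor=(204.3,212,100),lipline=(245.7,263.4,100),backfar=(517.2,126.4,122),backnear=(471.2,27.2,122),oa=(406.8,141.2,113),ob=(360.4,193.2,113),cupN=(130,240.6,61)).items():
    P[k]=fray(s,u,v,z);print(k,P[k])
print(fproj(s,P["oa"]))
x=(P["lipnearTop"]-P["backnear"])[:2];print(np.linalg.norm(x),np.degrees(np.arctan2(x[1],x[0])),np.linalg.norm(P["backfar"]-P["backnear"]))
R=cv2.Rodrigues(np.array(s["rvec"],float))[0];print(-R.T@np.array(s["tvec"]).ravel(),R)
# z of floor / wrist depth
z=s["z_map"];
E
```

```text
[[325.2   0.  275.3]
 [  0.  325.2 205.1]
 [  0.    0.    1. ]]
lipnearTop [544.9 -92.4 122. ]
lipnearFloor [549.8 -91.5 100. ]
lipline [605.1 -82.  100. ]
backfar [584.7 174.6 122. ]
backnear [497.1 158.6 122. ]
oa [561.   74.3 113. ]
ob [583.4  26.2 113. ]
cupN [ 552.  -193.3   61. ]
[[406.8 141.2]]
255.53665566631463 -79.22843108910766 89.03833822315127
[497.   -3.5 342.3] [[ 0.4  0.9 -0. ]
 [ 0.9 -0.4  0.3]
 [ 0.3 -0.1 -1. ]]
```

The wrist view gives a tray length of 255 mm and an outer width of 89 mm, both as expected. That puts the hinge at about (568, 24) with tray x at −79.5°. Offcut a is at tray (−51, 2) and offcut b at (1, 15). Next I press the lip.

Call:
{"fn": "move_arm", "kwargs": {"targets": "0 0 0 0.03 -0.012 -0.0095 0;0 0 0 0.035 -0.012 -0.0095 0;0 0 0 0.035 -0.012 -0.0095 0;0 0 0 0.025 -0.012 -0.0095 0;0 0 0 0.012 0 0 0;0 0 0 0.012 0 0 0;0 0 0 0.012 0 0 0;0 0 0 0.012 0 0 0"}}

```text
clock: 2.72
tool_pos: [585.8, -69.4, 95.9]
tcp_rot: [[0.002, -0.907, 0.422], [0.0, 0.422, 0.907], [-1.0, -0.001, 0.001]]
force: [-5.3, 2.9, 13.9]
width: 0.3
```

Call:
{"fn": "move_arm", "kwargs": {"targets": "0 0 0 0.009 0 0 0;0 0 0 0.009 0 0 0;0 0 0 0.008 0 0 0"}}

```text
clock: 2.97
tool_pos: [586.1, -69.0, 81.3]
tcp_rot: [[0.003, -0.907, 0.422], [0.001, 0.422, 0.907], [-1.0, -0.002, 0.002]]
force: [-2.4, 3.2, 13.6]
width: -0.3
```

Call:
{"fn": "move_arm", "kwargs": {"targets": "0 0 0 0.004 0 0 0;0 0 0 0.003 0 0 0;0 0 0 0 0 0 0;0 0 0 0 0 0 0"}}

```text
clock: 3.3
tool_pos: [586.4, -69.2, 77.1]
tcp_rot: [[0.003, -0.907, 0.422], [0.0, 0.422, 0.907], [-1.0, -0.003, 0.002]]
force: [-0.7, 3.5, 7.9]
width: 0.2
```

Call:
{"fn": "move_arm", "kwargs": {"targets": "0 0 0 0.004 0 0 0;0 0 0 0.004 0 0 0;0 0 0 0 0 0 0;0 0 0 0 0 0 0"}}

```text
clock: 3.63
tool_pos: [586.8, -69.3, 73.8]
tcp_rot: [[0.005, -0.907, 0.422], [-0.0, 0.422, 0.907], [-1.0, -0.005, 0.002]]
force: [-3.6, 3.5, 21.3]
width: 0.1
```

Call:
{"fn": "move_arm", "kwargs": {"targets": "0 0 0 -0.03 0 0 0;0 0 0 -0.05 0 0 0;0 0 0 -0.05 0 0 0;0 0 0 -0.02 -0.005 -0.052 0;0 0 0 -0.02 -0.005 -0.052 0;0 0 0 -0.02 -0.005 -0.052 0;0 0 0 -0.01 -0.005 -0.052 60;0 0 0 -0.01 -0.005 -0.052 60;0 0 0 -0.01 -0.005 -0.052 60;0 0 0 -0.01 -0.005 -0.052 60;0 0 0 0 -0.005 -0.052 60;0 0 0 0 -0.005 -0.052 60"}}

```text
clock: 4.63
tool_pos: [491.0, -337.1, 209.7]
tcp_rot: [[0.002, -0.906, 0.422], [-0.001, 0.422, 0.906], [-1.0, -0.002, -0.001]]
force: [0.8, -0.2, 0.8]
width: 51.1
```

Call:
{"fn": "move_arm", "kwargs": {"targets": "0 0 0 0 -0.005 -0.04 60;0 0 0 0 0 0 60;0 0 0 0 0 0 60"}}

```text
clock: 4.88
tool_pos: [483.5, -359.8, 208.6]
tcp_rot: [[0.0, -0.905, 0.425], [-0.0, 0.425, 0.905], [-1.0, -0.0, 0.0]]
force: [0.1, 0.8, 0.2]
width: 51.5
```

```bash
cat > snap.py <<'E'
import sys,cv2,pickle
from bench import robot
i=sys.argv[1];d={}
for n in sys.argv[2:]:
    s=robot.snapshot(n); d[n]=s
    cv2.imwrite(f"pics/{n}{i}.png",s["pixels"][:,:,::-1])
d["st"]=robot.sense()
pickle.dump(d,open(f"s{i}.pkl","wb"))
s=d["st"];print(s["clock"],s["tool_pos"].round(1),s["tcp_rot"].round(4).tolist(),s["force"].round(1),s["width"])
E
python3 snap.py 2 wrist top scene
```

```text
5.0333 [ 484.3 -358.1  208.8] [[0.0004, -0.9066, 0.422], [-0.0001, 0.422, 0.9066], [-1.0, -0.0004, 0.0001]] [ 0.4  0.5 -0. ] 51.57557182948264
```

View pics/wrist2.png

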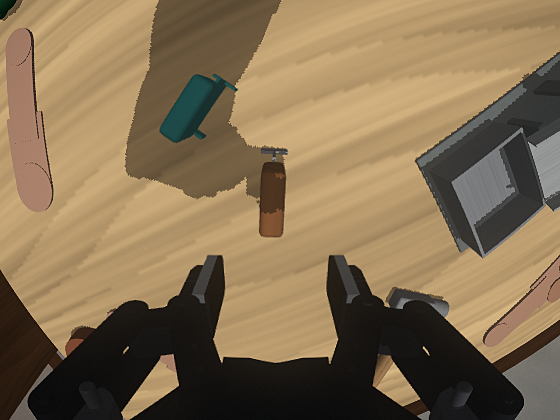

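View pics/top2.png

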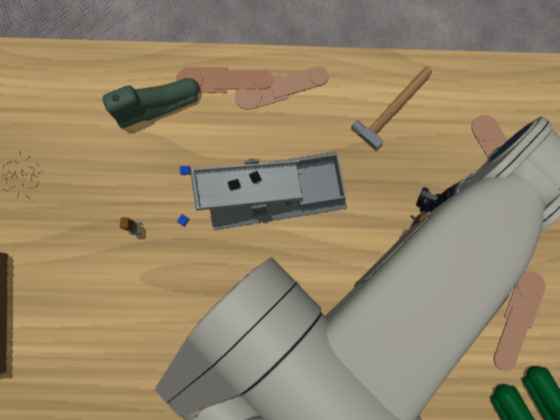

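View pics/scene2.png

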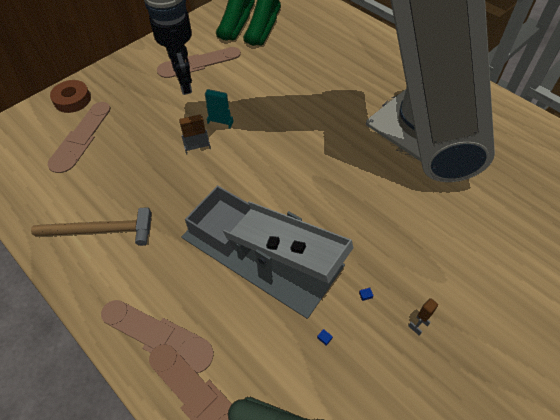

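Run:
```python
import pickle,cv2
d=pickle.load(open("s2.pkl","rb"));im=d["wrist"]["pixels"][:,:,::-1]
cv2.imwrite("pics/w2a.png",cv2.resize(im[135:255,210:340],None,fx=4.6,fy=4.6,interpolation=cv2.INTER_CUBIC))
im=d["scene"]["pixels"][:,:,::-1]
cv2.imwrite("pics/s2a.png",cv2.resize(im[170:320,170:370],None,fx=3.6,fy=3.6,interpolation=cv2.INTER_CUBIC))
```

```text
(no output)
```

View pics/w2a.png

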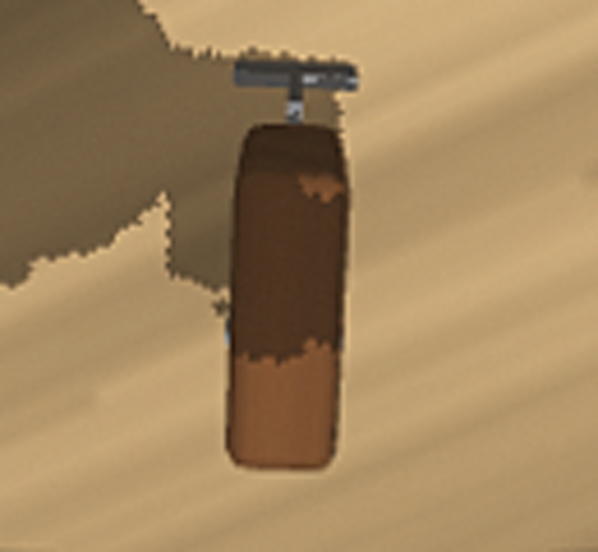

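View pics/s2a.png

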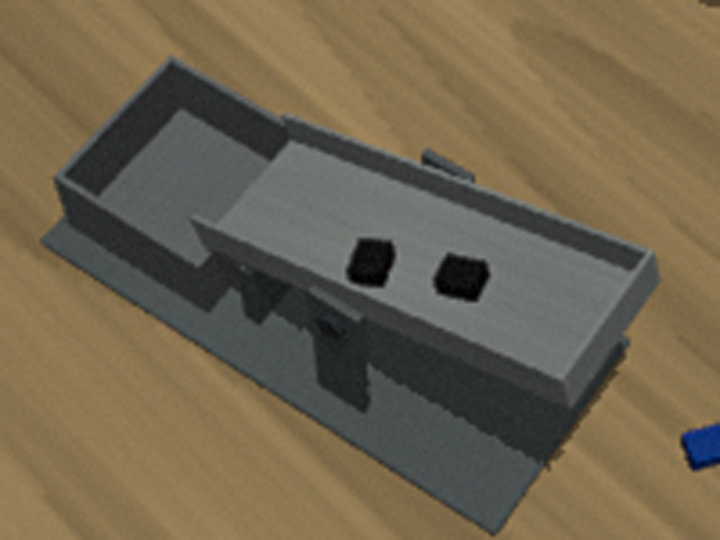

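Run:
```python
import pickle,numpy as np
from h import *
np.set_printoptions(precision=1,suppress=True)
d=pickle.load(open("s2.pkl","rb"));s=d["wrist"]
Q=np.array([fray(s,u/4.6+210,v/4.6+135,105) for u,v in((238,176),(349,176),(335,467),(226,467))]);print(Q,Q.mean(0))
for i in range(4):
    e=Q[(i+1)%4]-Q[i];print(np.linalg.norm(e),np.degrees(np.arctan2(e[1],e[0])))
# fin at z=20 top: far fin ends, on bench
for u,v in ((235,75),(357,75)): print(fray(s,u/4.6+210,v/4.6+135,20))
st=d["st"];print((Q.mean(0)-st["tool_pos"])@st["tcp_rot"])
print(fray(s,275.3,205.1,105))
# tray tilt by scene cloud + wrist
P=cloud(d["scene"]);h=np.array([568,26]);x=np.array([.182,-.983]);y=np.array([.983,.182])
a=(P[...,:2]-h)@x;b=(P[...,:2]-h)@y
m=(a>-120)&(a<90)&(abs(b)<30)&(P[...,2]>60)&(P[...,2]<150)
c=np.linalg.lstsq(np.c_[a[m],b[m],np.ones(m.sum())],P[...,2][m],rcond=None)[0];print(c)
# offcuts from scene
```

```text
[[ 457.1 -359.5  105. ]
 [ 465.1 -342.5  105. ]
 [ 512.6 -367.1  105. ]
 [ 504.3 -384.9  105. ]] [ 484.8 -363.5  105. ]
18.76827045683221 64.81526161547329
53.51657506187366 -27.3046423295341
19.653170505922844 -115.09695608145478
53.58667535337348 151.75102791185617
[ 451.4 -361.5   20. ]
[ 463.  -336.8   20. ]
[103.8  -2.7  -4.7]
[ 485.2 -361.1  105. ]
[ -0.3   0.  100.5]
```

Tray slope fits 0.29 rad at the stop. The scraper is at (484.8, −363.5), its x axis at 63.5°, with sizes matching. Next I lower and grasp it.

Call:
{"fn": "move_arm", "kwargs": {"targets": "0.005 0 0 0.03 -0.001 -0.002 60;0.005 0 0 0.04 -0.001 -0.002 60;0.005 0 0 0.045 -0.001 -0.002 60;0 0 0 0.045 -0.001 -0.0015 60;0 0 0 0.04 0 0 60;0 0 0 0.03 0 0 60;0 0 0 0.015 0 0 60;0 0 0 0 0 0 60"}}

```text
clock: 5.7
tool_pos: [483.9, -362.6, 59.9]
tcp_rot: [[-0.002, -0.9, 0.436], [0.002, 0.436, 0.9], [-1.0, 0.003, 0.001]]
force: [1.1, -1.1, 0.9]
width: 51.2
```

Call:
{"fn": "move_arm", "kwargs": {"targets": "0 0 0 0 0 0 0;0 0 0 0 0 0 0;0 0 0 0 0 0 0;0 0 0 0 0 0 0;0 0 0 0 0 0 0;0 0 0 0 0 0 0", "force": 70}}

```text
clock: 6.2
tool_pos: [484.8, -364.8, 63.1]
tcp_rot: [[0.002, -0.899, 0.437], [-0.002, 0.437, 0.899], [-1.0, -0.003, -0.0]]
force: [0.8, 0.6, 6.2]
width: 19.3
```

```bash
python3 snap.py 3 wrist
```

```text
6.25 [ 484.8 -364.8   63.1] [[0.0023, -0.8994, 0.4372], [-0.0017, 0.4372, 0.8994], [-1.0, -0.0028, -0.0005]] [0.2 0.2 6.9] 19.657392065706127
```

View pics/wrist3.png

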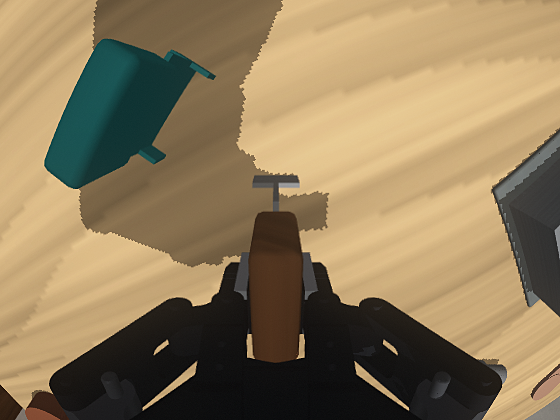

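Call:
{"fn": "move_arm", "kwargs": {"targets": "0 0 0 -0.01 0 0 0;0 0 0 -0.04 0 0 0;-0.1 0 0 -0.055 0 0 0;-0.1 0 0 -0.055 0 0 0;-0.1 0 0 -0.055 0 0 0;-0.1 0 0 -0.055 0 0 0;-0.1 0 0 -0.03 0 0 0;-0.107 0 0 -0.01 0 0 0;0 0 0 0 0 0 0;0 0 0 0 0 0 0"}}

```text
clock: 7.08
tool_pos: [484.0, -364.3, 247.8]
tcp_rot: [[0.0, -0.984, -0.179], [-0.0, -0.179, 0.984], [-1.0, -0.0, -0.0]]
force: [-0.7, 0.0, -1.4]
width: 19.3
```

```bash
cat > plan.py <<'E'
import numpy as np,sys
from scipy.spatial.transform import Rotation as R
H=np.array([568,24.3,100.]);yaw=np.radians(-79.5);TH=0.285
def frame(th):
    x0=np.array([np.cos(yaw),np.sin(yaw),0]);y=np.array([-np.sin(yaw),np.cos(yaw),0]);z0=np.array([0,0,1.])
    return x0*np.cos(th)-z0*np.sin(th),y,z0*np.cos(th)+x0*np.sin(th)
def target(x,y,z,th=TH,E=63.1):
    X,Y,Z=frame(th); P=H+x*X+y*Y+z*Z+E*Z
    return P,np.c_[-Z,-Y,-X]
def rel(pos,rot,P,T):
    return R.from_matrix(rot.T@T).as_rotvec(degrees=True)/60,(P-pos)@rot/600
E
python3 snap.py 4 wrist
python3 - <<'E'
import pickle
from plan import *
np.set_printoptions(precision=4,suppress=True)
s=pickle.load(open("s4.pkl","rb"))["st"]
P,T=target(-90,4,2);print(P,T)
print(rel(s["tool_pos"],s["tcp_rot"],P,T))
P2=P.copy();P2[2]=260;P2+= -40*frame(0)[0]*0
print(rel(s["tool_pos"],s["tcp_rot"],P2,T))
E
```

```text
7.1333 [ 483.8 -364.1  247. ] [[-0.0007, -0.984, -0.1782], [0.0006, -0.1782, 0.984], [-1.0, 0.0005, 0.0007]] [-0.7 -0.4 -1.2] 18.87397157534034
[559.5289  91.9554 187.7781] [[-0.0512 -0.9833 -0.1749]
 [ 0.2764 -0.1822  0.9436]
 [-0.9597 -0.      0.2812]]
(array([-0.004 , -0.2715,  0.    ]), array([ 0.099 , -0.2597,  0.7254]))
(array([-0.004 , -0.2715,  0.    ]), array([-0.0214, -0.2596,  0.7255]))
```

View pics/wrist4.png

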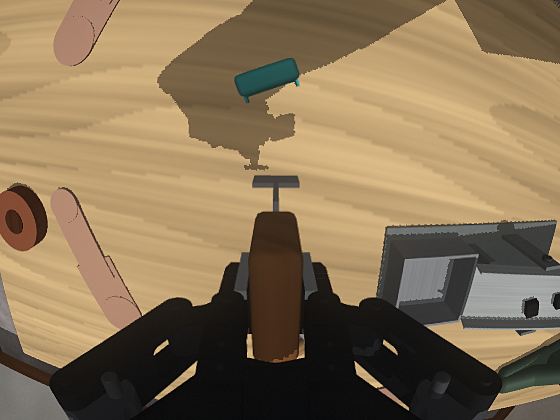

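Call:
{"fn": "move_arm", "kwargs": {"targets": "0 0 0 -0.002 -0.011 0.03 0;0 0 0 -0.002 -0.0187 0.052 0;0 0 0 -0.002 -0.0187 0.052 0;0 0 0 -0.002 -0.0187 0.052 0;0 0 0 -0.002 -0.0187 0.052 0;0 0 0 -0.002 -0.0187 0.052 0;0 0 0 -0.002 -0.0187 0.052 0;0 0 0 -0.002 -0.0187 0.052 0;0 0 0 -0.002 -0.0187 0.052 0;0 0 0 -0.002 -0.0187 0.052 0;0 0 0 -0.002 -0.0187 0.052 0;0 0 0 -0.002 -0.0187 0.052 0"}}

```text
clock: 8.13
tool_pos: [545.7, 16.2, 260.8]
tcp_rot: [[-0.002, -0.984, -0.179], [0.0, -0.179, 0.984], [-1.0, 0.002, 0.001]]
force: [0.6, -1.1, -0.7]
width: 19.2
```

Call:
{"fn": "move_arm", "kwargs": {"targets": "0 0 0 -0.002 -0.0187 0.052 0;0 0 0 0 -0.01 0.035 0;0 -0.06 0 0 -0.006 0.02 0;0 -0.1 0 0 0 0 0;0 -0.1 0 0 0 0 0;0 -0.011 0 0 0 0 0;0 0 0 0 0 0 0;0 0 0 0 0 0 0"}}

```text
clock: 8.8
tool_pos: [554.8, 80.9, 262.3]
tcp_rot: [[-0.052, -0.984, -0.172], [0.273, -0.18, 0.945], [-0.961, 0.002, 0.278]]
force: [0.5, 0.8, -1.3]
width: 19.2
```

```bash
python3 snap.py 5 wrist scene
python3 - <<'E'
import pickle
from plan import *
np.set_printoptions(precision=4,suppress=True)
s=pickle.load(open("s5.pkl","rb"))["st"]
P,T=target(-90,4,2);print(P)
print(rel(s["tool_pos"],s["tcp_rot"],P,T))
E
```

```text
8.9 [554.7  81.7 263.1] [[-0.0509, -0.9833, -0.1745], [0.2736, -0.1818, 0.9445], [-0.9605, 0.0004, 0.2783]] [ 0.4  0.  -0.8] 19.54138893157006
[559.5289  91.9554 187.7781]
(array([-0.0005, -0.0028, -0.0002]), array([ 0.1248, -0.0111, -0.0203]))
```

View pics/wrist5.png

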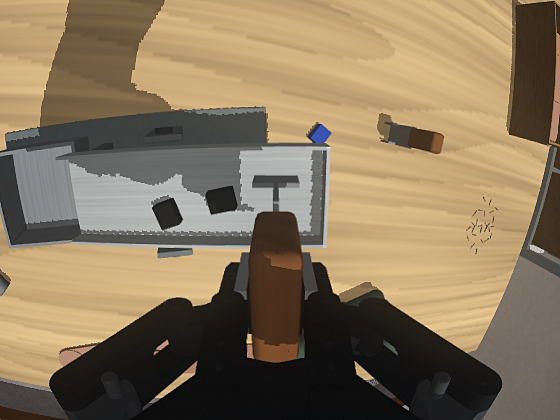

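View pics/scene5.png

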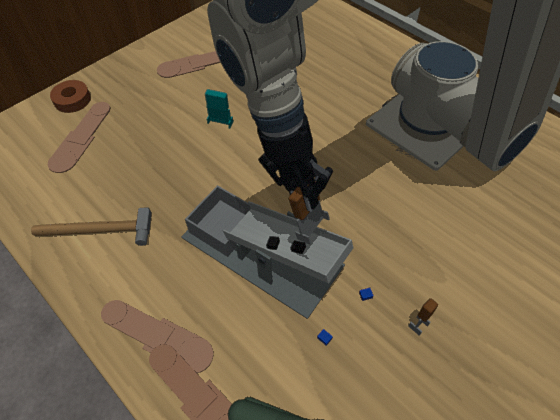

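Run:
```python
import pickle,cv2
from plan import *
from h import fproj
d=pickle.load(open("s5.pkl","rb"));s=d["wrist"];im=s["pixels"][:,:,::-1].copy()
X,Y,Z=frame(TH)
f=lambda x,y,z:H+x*X+y*Y+z*Z
big=cv2.resize(im[125:265,40:340],None,fx=2.6,fy=2.6,interpolation=cv2.INTER_CUBIC)
big=big.copy()
pts=[(-145,-45,22),(-145,45,22),(110,-45,22),(110,45,22),(-142,-42,0),(110,-42,0),(110,42,0),(-51,2,13),(1,15,13),(0,-42,0),(0,42,0)]
for p in pts:
    u,v=fproj(s,f(*p))[0];print(p,u.round(1),v.round(1))
    cv2.circle(big,(int((u+.5-40)*2.6),int((v+.5-125)*2.6)),2,(0,0,255),-1)
cv2.imwrite("pics/w5a.png",big)
```

```text
(-145, -45, 22) 329.9 148.4
(-145, 45, 22) 325.3 249.1
(110, -45, 22) 55.9 157.8
(110, 45, 22) 71.6 244.0
(-142, -42, 0) 322.5 148.2
(110, -42, 0) 68.6 156.6
(110, 42, 0) 81.5 233.2
(-51, 2, 13) 219.2 200.6
(1, 15, 13) 165.2 214.4
(0, -42, 0) 165.1 150.6
(0, 42, 0) 173.5 235.8
```

View pics/w5a.png

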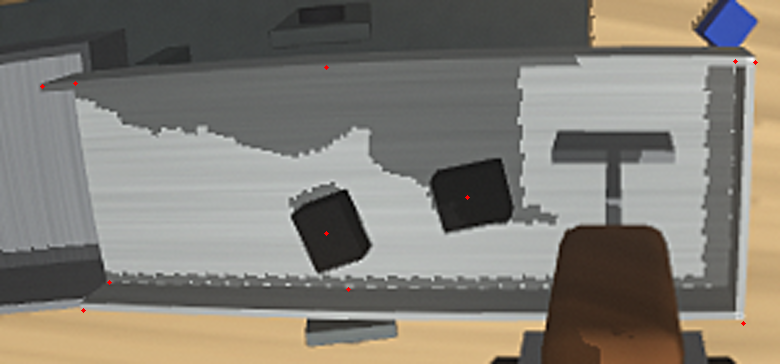

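```bash
sed -i 's/H=np.array(\[568,24.3,100.\]);yaw=np.radians(-79.5)/H=np.array([567,24.2,100.]);yaw=np.radians(-79.1)/' plan.py
python3 - <<'E'
import pickle
from plan import *
np.set_printoptions(precision=4,suppress=True)
s=pickle.load(open("s5.pkl","rb"))["st"]
P,T=target(-92,4,3);print(P)
print(rel(s["tool_pos"],s["tcp_rot"],P,T))
E
```

```text
[557.7471  93.4032 189.3001]
(array([-0.0069, -0.0028,  0.0016]), array([ 0.1232, -0.0086, -0.0167]))
```

Call:
{"fn": "move_arm", "kwargs": {"targets": "-0.007 -0.003 0 0.02 -0.0086 -0.0167 0;0 0 0 0.035 0 0 0;0 0 0 0.035 0 0 0;0 0 0 0.02 0 0 0;0 0 0 0.008 0 0 0;0 0 0 0.003 0 0 0;0 0 0 0 0 0 0"}}

```text
clock: 9.48
tool_pos: [558.0, 93.5, 191.1]
tcp_rot: [[-0.051, -0.982, -0.183], [0.278, -0.19, 0.942], [-0.959, -0.002, 0.282]]
force: [-0.1, -0.4, 0.5]
width: 19.2
```

```bash
python3 snap.py 6 wrist scene
cat > rel.py <<'E'
import pickle,sys
from plan import *
np.set_printoptions(precision=4,suppress=True)
s=pickle.load(open(f"s{sys.argv[1]}.pkl","rb"))["st"]
X,Y,Z=frame(TH);e=s["tool_pos"]+63.1*s["tcp_rot"][:,0]-H
print("edge in tray",e@X,e@Y,e@Z)
P,T=target(*map(float,sys.argv[2:5]));print(rel(s["tool_pos"],s["tcp_rot"],P,T))
E
python3 rel.py 6 -92 4 2
python3 -c "
import pickle,cv2
d=pickle.load(open('s6.pkl','rb'))
cv2.imwrite('pics/s6a.png',cv2.resize(d['scene']['pixels'][170:310,190:370,::-1],None,fx=4,fy=4,interpolation=cv2.INTER_CUBIC))"
```

```text
9.5833 [558.4  93.1 191.6] [[-0.0501, -0.9819, -0.1824], [0.2778, -0.1892, 0.9418], [-0.9593, -0.0035, 0.2823]] [ 0.9  0.5 -1. ] 19.0950372743609
edge in tray -92.35438794186852 4.804553982211909 5.350038770252357
(array([0.001 , 0.0011, 0.0032]), array([ 0.0056,  0.001 , -0.0005]))
```

View pics/wrist6.png

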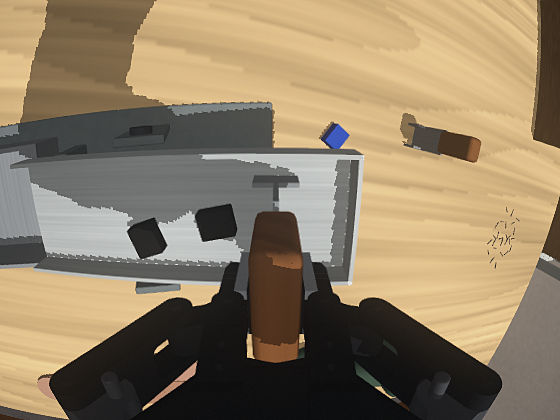

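View pics/s6a.png

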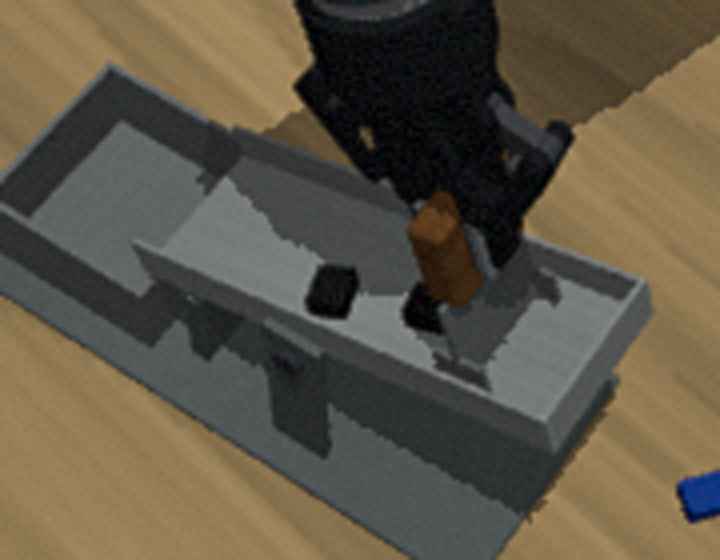

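Call:
{"fn": "move_arm", "kwargs": {"targets": "0 0 0 0.003 0 0 0;0 0 0 0.002 0 0 0;0 0 0 0 0 0 0;0 0 0 0 0 0 0"}}

```text
clock: 9.92
tool_pos: [557.9, 93.8, 187.9]
tcp_rot: [[-0.051, -0.982, -0.182], [0.278, -0.189, 0.942], [-0.959, -0.002, 0.283]]
force: [0.2, 0.0, -1.1]
width: 19.3
```

Call:
{"fn": "move_arm", "kwargs": {"targets": "0 0 0 0.0015 0 0 0;0 0 0 0 0 0 0;0 0 0 0 0 0 0"}}

```text
clock: 10.17
tool_pos: [557.8, 94.1, 186.9]
tcp_rot: [[-0.052, -0.982, -0.182], [0.278, -0.189, 0.942], [-0.959, -0.002, 0.283]]
force: [-0.5, -1.4, -1.5]
width: 19.3
```

Call:
{"fn": "move_arm", "kwargs": {"targets": "0 0 0 0 0 -0.008 0;0 0 0 0 0 -0.012 0;0 0 0 0 0 -0.012 0;0 0 0 0 0 -0.012 0;0 0 0 0 0 -0.012 0;0 0 0 0 0 -0.012 0;0 0 0 0 0 -0.012 0;0 0 0 0 0 0 0"}}

```text
clock: 10.83
tool_pos: [566.8, 47.5, 172.7]
tcp_rot: [[-0.052, -0.982, -0.181], [0.278, -0.188, 0.942], [-0.959, -0.001, 0.283]]
force: [-0.4, 0.4, -1.2]
width: 19.3
```

```bash
python3 snap.py 7 wrist scene; 
python3 rel.py 7 0 4 0
python3 -c "
import pickle,cv2
d=pickle.load(open('s7.pkl','rb'))
cv2.imwrite('pics/s7a.png',cv2.resize(d['scene']['pixels'][170:310,190:370,::-1],None,fx=4,fy=4,interpolation=cv2.INTER_CUBIC))"
```

```text
10.9333 [566.6  48.6 173.1] [[-0.0517, -0.9821, -0.181], [0.2785, -0.1883, 0.9418], [-0.959, -0.0017, 0.2832]] [-1.   0.5 -1.9] 19.240112783685497
edge in tray -43.77780505875804 4.344303221141803 0.33346701706081106
(array([-0.0003,  0.0021,  0.0018]), array([ 0.0004,  0.0004, -0.0727]))
```

View pics/wrist7.png

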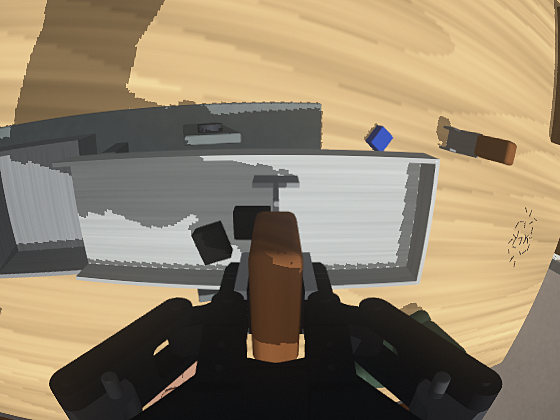

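View pics/s7a.png

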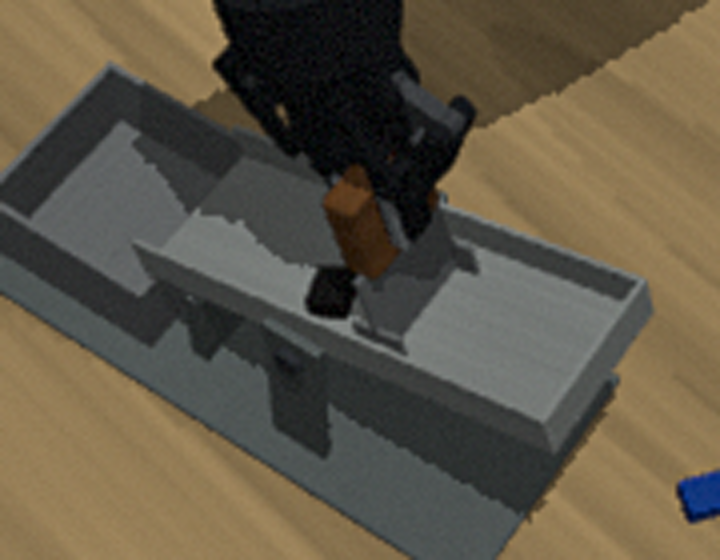

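Call:
{"fn": "move_arm", "kwargs": {"targets": "0 0 0 0 0 -0.01 0;0 0 0 0 0 -0.015 0;0 0 0 0 0 -0.015 0;0 0 0 0 0 -0.015 0;0 0 0 0 0 -0.015 0;0 0 0 0 0 -0.015 0;0 0 0 0 0 -0.015 0;0 0 0 0 0 -0.015 0;0 0 0 0 0 -0.015 0;0 0 0 0 0 -0.015 0;0 0 0 0 0 0 0"}}

```text
clock: 11.85
tool_pos: [582.7, -34.7, 148.1]
tcp_rot: [[-0.052, -0.982, -0.181], [0.278, -0.188, 0.942], [-0.959, -0.002, 0.283]]
force: [0.7, -0.2, -0.6]
width: 19.7
```

```bash
python3 snap.py 8 wrist scene; 
python3 rel.py 8 118 4 0
python3 -c "
import pickle,cv2
d=pickle.load(open('s8.pkl','rb'))
cv2.imwrite('pics/s8a.png',cv2.resize(d['scene']['pixels'][170:310,190:370,::-1],None,fx=4,fy=4,interpolation=cv2.INTER_CUBIC))"
```

```text
11.95 [582.4 -33.3 148.6] [[-0.0516, -0.9821, -0.1811], [0.2785, -0.1883, 0.9418], [-0.959, -0.0018, 0.2832]] [-0.5  0.1 -1. ] 19.143035029693063
edge in tray 43.22981141069142 4.371886519291257 0.2010651506211609
(array([-0.0003,  0.0021,  0.0019]), array([ 0.0001,  0.0004, -0.1244]))
```

View pics/wrist8.png

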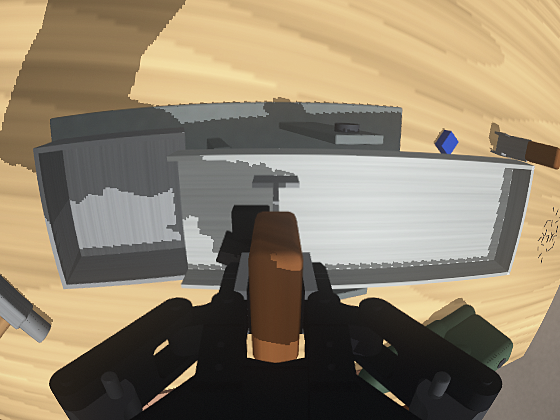

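View pics/s8a.png

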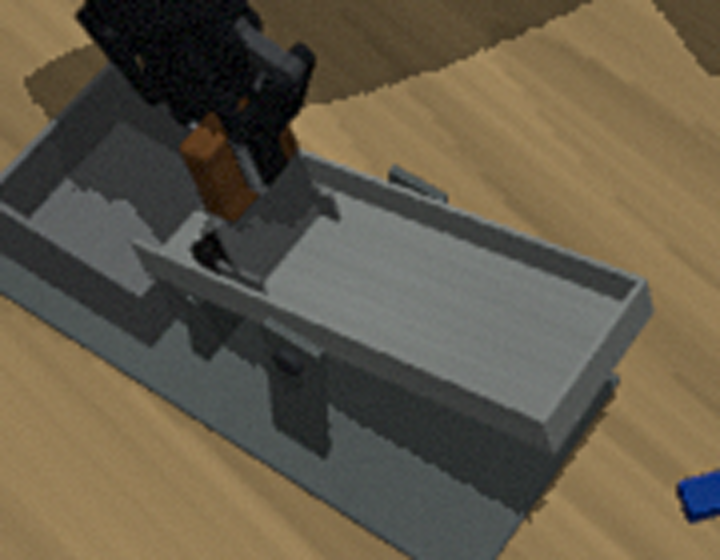

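Call:
{"fn": "move_arm", "kwargs": {"targets": "0 0 0 0 0 -0.01 0;0 0 0 0 0 -0.012 0;0 0 0 0 0 -0.012 0;0 0 0 0 0 -0.012 0;0 0 0 0 0 -0.012 0;0 0 0 0 0 -0.012 0;0 0 0 0 0 -0.012 0;0 0 0 0 0 -0.012 0;0 0 0 0 0 -0.012 0;0 0 0 0 0 -0.01 0;0 0 0 0 0 -0.01 0;0 0 0 0 0 0 0"}}

```text
clock: 12.95
tool_pos: [596.5, -105.5, 127.0]
tcp_rot: [[-0.051, -0.982, -0.181], [0.278, -0.188, 0.942], [-0.959, -0.002, 0.282]]
force: [0.2, -3.4, 2.7]
width: 19.1
```

```bash
python3 snap.py 9 wrist scene; 
python3 rel.py 9 118 4 0
python3 -c "
import pickle,cv2
d=pickle.load(open('s9.pkl','rb'))
cv2.imwrite('pics/s9a.png',cv2.resize(d['scene']['pixels'][170:310,180:360,::-1],None,fx=4,fy=4,interpolation=cv2.INTER_CUBIC))"
```

```text
13.05 [ 596.3 -105.   127.2] [[-0.0511, -0.9821, -0.1814], [0.2771, -0.1885, 0.9422], [-0.9595, -0.0021, 0.2818]] [ 0.8 -3.1  1.2] 18.952108353777003
edge in tray 119.39486278080952 4.5249140067696185 0.20452070972108205
(array([-0.    ,  0.0006,  0.0021]), array([0.0003, 0.0006, 0.0024]))
```

View pics/wrist9.png

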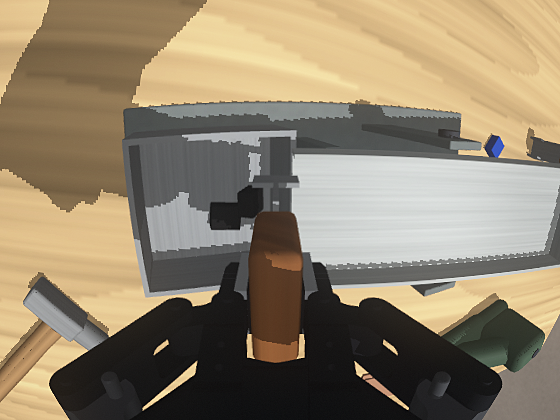

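View pics/s9a.png

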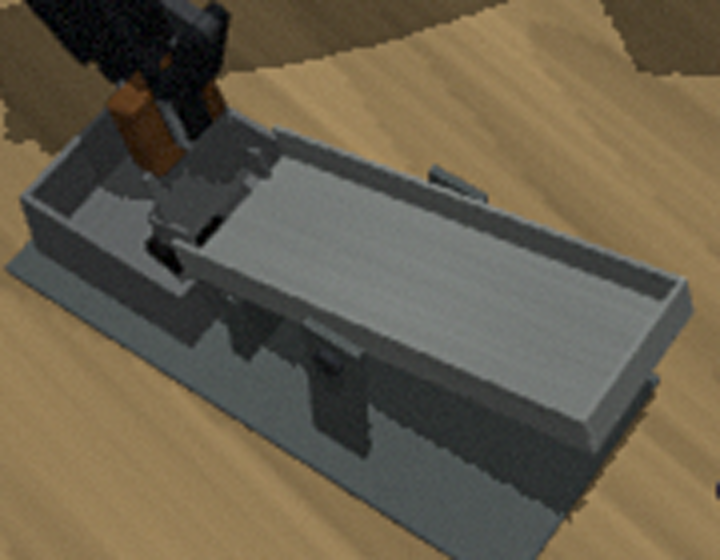

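Run:
```python
import pickle,cv2
d=pickle.load(open("s9.pkl","rb"));im=d["wrist"]["pixels"][:,:,::-1]
cv2.imwrite("pics/w9a.png",cv2.resize(im[120:270,180:330],None,fx=4,fy=4,interpolation=cv2.INTER_CUBIC))
im=d["scene"]["pixels"][:,:,::-1]
import numpy as np
c=cv2.resize(im[190:250,180:260],None,fx=9,fy=9,interpolation=cv2.INTER_CUBIC)
cv2.imwrite("pics/s9b.png",np.clip(c.astype(float)*1.8+10,0,255).astype('uint8'))
```

```text
(no output)
```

View pics/w9a.png

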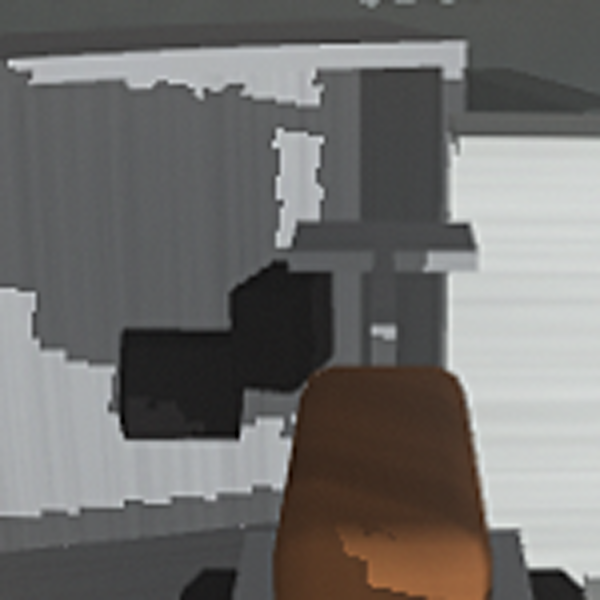

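View pics/s9b.png

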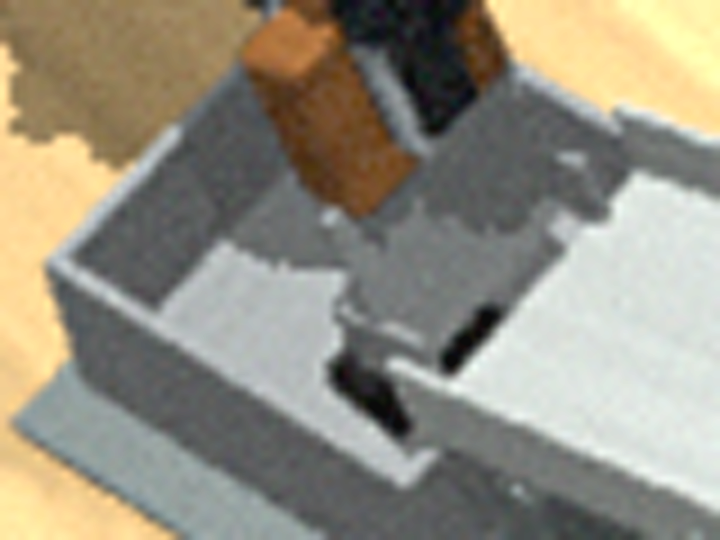

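Call:
{"fn": "move_arm", "kwargs": {"targets": "0 0 0 -0.008 0 0 0;0 0 0 -0.012 0 0 0;0 0 0 -0.02 0 0 0;0 0 0 -0.03 0 0 0;0 0 0 -0.04 0 0 0;0 0 0 -0.04 0 0 0;0 0 0 0 0 0 0"}}

```text
clock: 13.63
tool_pos: [601.9, -130.3, 218.3]
tcp_rot: [[-0.046, -0.982, -0.183], [0.276, -0.189, 0.943], [-0.96, -0.007, 0.279]]
force: [0.3, -0.2, 0.1]
width: 19.3
```

```bash
python3 snap.py 10 wrist scene
python3 - <<'E'
import pickle,cv2
import numpy as np
d=pickle.load(open("s10.pkl","rb"));im=d["wrist"]["pixels"][:,:,::-1]
cv2.imwrite("pics/w10a.png",cv2.resize(im[110:300,100:330],None,fx=3.2,fy=3.2,interpolation=cv2.INTER_CUBIC))
im=d["scene"]["pixels"][:,:,::-1]
c=cv2.resize(im[180:260,180:290],None,fx=7,fy=7,interpolation=cv2.INTER_CUBIC)
cv2.imwrite("pics/s10b.png",np.clip(c.astype(float)*1.8+10,0,255).astype('uint8'))
E
```

```text
13.7333 [ 601.  -129.3  214.4] [[-0.0502, -0.982, -0.1823], [0.2776, -0.189, 0.9419], [-0.9594, -0.0033, 0.2821]] [ 0.3 -0.4 -1.8] 19.613250675267903
```

View pics/w10a.png

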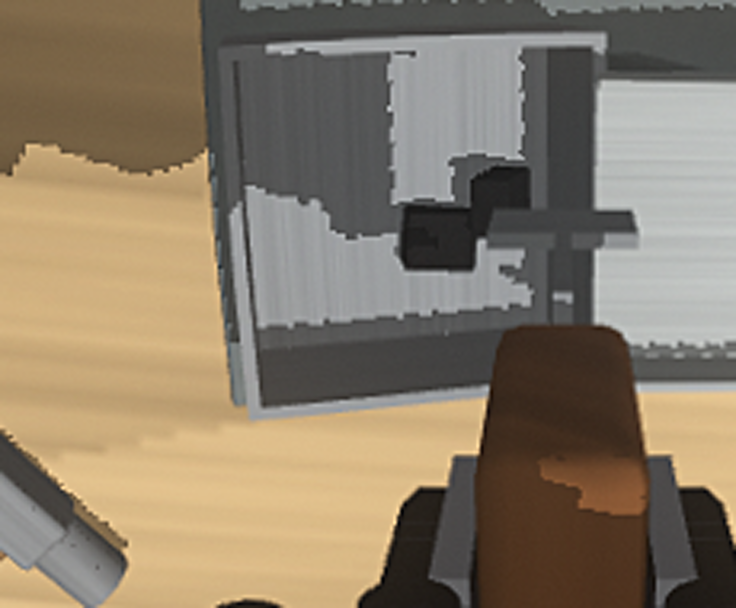

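View pics/s10b.png

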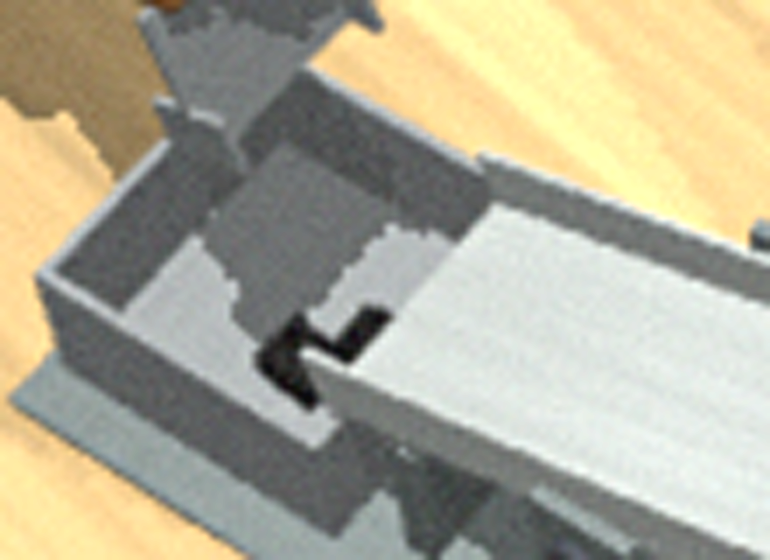

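Call:
{"fn": "move_arm", "kwargs": {"targets": "0 0.08 0 -0.02 0 0 0;0 0.1 0 -0.02 0 0 0;0 0.095 0 -0.02 0 0 0;0 0 0 0 0 0 0;0 0 0 0 0 0 0"}}

```text
clock: 14.15
tool_pos: [601.6, -134.2, 248.9]
tcp_rot: [[0.002, -0.981, -0.192], [0.001, -0.192, 0.981], [-1.0, -0.002, 0.001]]
force: [0.0, 0.1, -0.8]
width: 19.4
```

```bash
python3 snap.py 11 wrist
python3 - <<'E'
import pickle,cv2
from plan import *
from h import fray
np.set_printoptions(precision=4,suppress=True)
d=pickle.load(open("s11.pkl","rb"));im=d["wrist"]["pixels"][:,:,::-1]
cv2.imwrite("pics/w11a.png",cv2.resize(im[110:300,100:330],None,fx=3.2,fy=3.2,interpolation=cv2.INTER_CUBIC))
T=pickle.load(open("s3.pkl","rb"))["st"]["tcp_rot"]
s=d["st"];print(rel(s["tool_pos"],s["tcp_rot"],np.array([484.8,-364.8,63.1]),T))
E
```

```text
14.2 [ 601.5 -135.   247.9] [[0.0005, -0.9817, -0.1905], [0.0022, -0.1905, 0.9817], [-1.0, -0.001, 0.0021]] [ 0.  -0.4 -2. ] 19.22261026103252
(array([ 0.6151,  0.0036, -0.0022]), array([ 0.307 ,  0.2642, -0.3397]))
```

View pics/w11a.png

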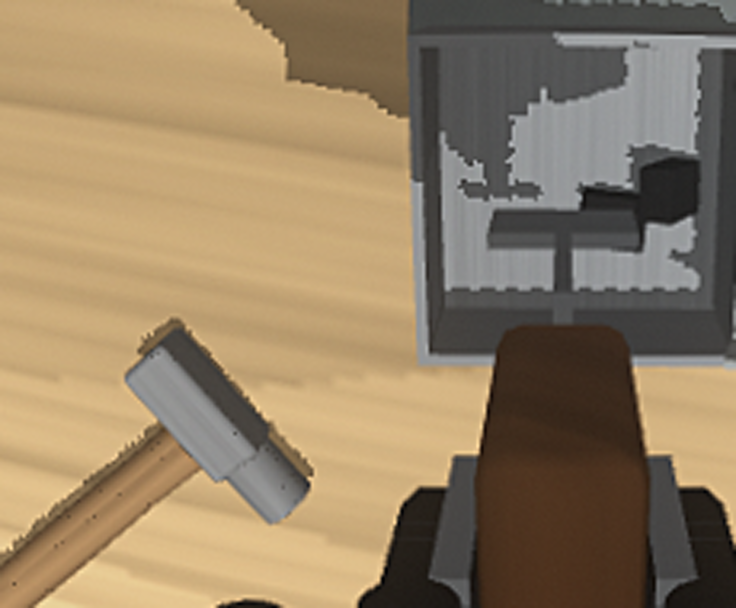

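Call:
{"fn": "move_arm", "kwargs": {"targets": "0 0 0 0 0.02 -0.027 0;0 0 0 0 0.034 -0.044 0;0 0 0 0 0.034 -0.044 0;0 0 0 0 0.034 -0.044 0;0 0 0 0 0.034 -0.044 0;0 0 0 0 0.034 -0.044 0;0 0 0 0 0.034 -0.044 0;0 0 0 0 0.034 -0.044 0;0.1 0 0 0 0.006 -0.008 0;0.105 0 0 0 0 0 0;0.105 0 0 0 0 0 0"}}

```text
clock: 15.12
tool_pos: [484.1, -369.6, 246.2]
tcp_rot: [[0.0, -0.99, 0.142], [0.004, 0.142, 0.99], [-1.0, 0.001, 0.004]]
force: [1.1, -0.1, -2.1]
width: 19.2
```

Call:
{"fn": "move_arm", "kwargs": {"targets": "0.105 0 0 0.02 0 0 0;0.1 0 0 0.03 0 0 0;0.1 0 0 0.03 0 0 0;0 0 0 0.03 0 0 0;0 0 0 0.03 0 0 0;0 0 0 0.03 0 0 0;0 0 0 0.02 0 0 0;0 0 0 0 0 0 0;0 0 0 0 0 0 0"}}

```text
clock: 15.87
tool_pos: [484.8, -368.2, 132.8]
tcp_rot: [[-0.0, -0.898, 0.439], [0.003, 0.439, 0.898], [-1.0, 0.002, 0.003]]
force: [0.5, -0.5, -0.6]
width: 19.3
```

```bash
python3 snap.py 12 wrist scene
python3 - <<'E'
import pickle,cv2
from plan import *
from h import *
np.set_printoptions(precision=4,suppress=True)
d=pickle.load(open("s12.pkl","rb"));im=d["scene"]["pixels"][:,:,::-1]
c=cv2.resize(im[180:260,180:290],None,fx=7,fy=7,interpolation=cv2.INTER_CUBIC)
cv2.imwrite("pics/s12b.png",np.clip(c.astype(float)*1.8+10,0,255).astype('uint8'))
T=pickle.load(open("s3.pkl","rb"))["st"]["tcp_rot"]
s=d["st"];print(rel(s["tool_pos"],s["tcp_rot"],np.array([484.8,-364.8,63.1]),T))
P=cloud(d["scene"]);m=(im.max(-1)<30)&(P[...,2]<60)&(abs(P[...,0]-595)<70)&(abs(P[...,1]+120)<70)
q=P[m];print(q.min(0),q.max(0),q.mean(0))
e=q-H;X,Y,Z=frame(0.285);print((e@X).min(),(e@X).max(),(e@Y).min(),(e@Y).max())
mm=(abs(P[...,0]-600)<60)&(abs(P[...,1]+135)<40)&(P[...,2]<40)
print(np.median(P[...,2][mm]))
E
```

```text
15.9667 [ 485.6 -368.7  134.7] [[0.0022, -0.8985, 0.439], [0.0003, 0.439, 0.8985], [-1.0, -0.0019, 0.0012]] [ 0.1  0.1 -1.6] 19.434217437480935
(array([-0.0019,  0.0017, -0.0009]), array([0.1194, 0.0042, 0.0051]))
[ 586.8216 -124.0943   13.3614] [620.5666 -95.4452  37.5006] [ 607.6229 -109.182    25.1817]
135.91984082939996 170.61139437372847 -4.236270890980298 26.94643328922184
9.906742598263213
```

View pics/wrist12.png

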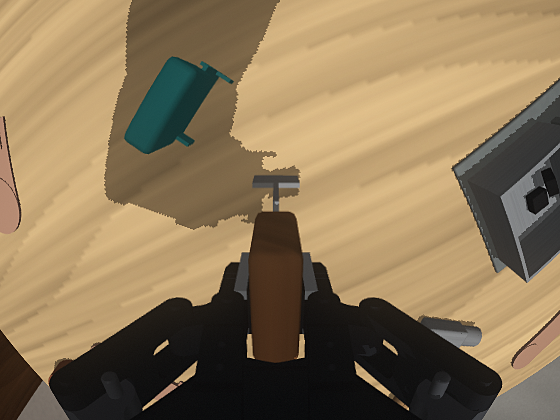

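View pics/s12b.png

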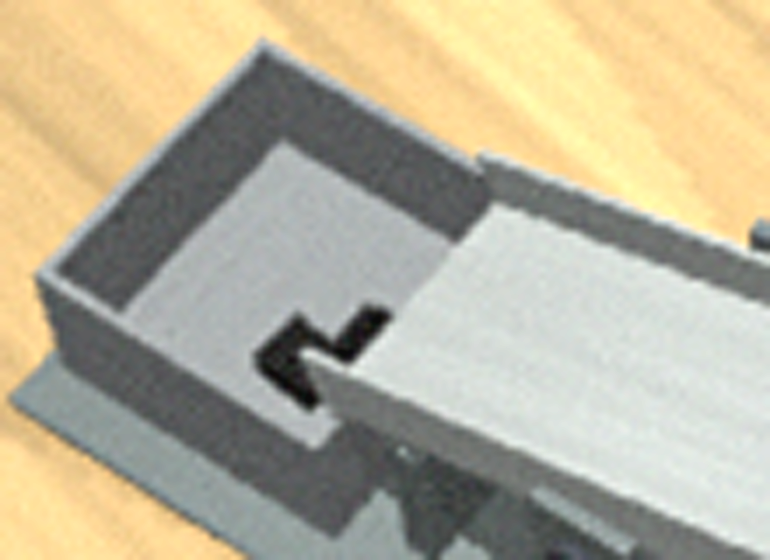

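Both offcuts lie in the cup at tray x 136–171, with their tops below about 38 mm. Next I set the scraper down.

Call:
{"fn": "move_arm", "kwargs": {"targets": "0 0 0 0.025 0.002 0.0025 0;0 0 0 0.035 0.002 0.0025 0;0 0 0 0.03 0 0 0;0 0 0 0.015 0 0 0;0 0 0 0.008 0 0 0;0 0 0 0 0 0 0;0 0 0 0 0 0 0"}}

```text
clock: 16.55
tool_pos: [485.3, -364.9, 67.8]
tcp_rot: [[0.003, -0.899, 0.439], [-0.001, 0.439, 0.899], [-1.0, -0.003, 0.0]]
force: [-0.1, 0.1, -0.4]
width: 19.2
```

Call:
{"fn": "move_arm", "kwargs": {"targets": "0 0 0 0.003 0 0 0;0 0 0 0.002 0 0 0;0 0 0 0 0 0 0;0 0 0 0 0 0 0"}}

```text
clock: 16.88
tool_pos: [485.1, -364.6, 64.2]
tcp_rot: [[0.003, -0.899, 0.438], [-0.001, 0.438, 0.899], [-1.0, -0.003, 0.0]]
force: [-0.3, -0.4, -1.3]
width: 19.5
```

Call:
{"fn": "move_arm", "kwargs": {"targets": "0 0 0 0.0015 0 0 0;0 0 0 0.001 0 0 0;0 0 0 0 0 0 0;0 0 0 0 0 0 0"}}

```text
clock: 17.22
tool_pos: [485.1, -364.6, 63.1]
tcp_rot: [[0.003, -0.899, 0.438], [-0.001, 0.438, 0.899], [-1.0, -0.003, 0.0]]
force: [-0.9, 0.6, 5.6]
width: 19.4
```

Call:
{"fn": "move_arm", "kwargs": {"targets": "0 0 0 0 0 0 20;0 0 0 0 0 0 35;0 0 0 0 0 0 60;0 0 0 0 0 0 60;0 0 0 0 0 0 60;0 0 0 0 0 0 60;0 0 0 -0.02 0 0 60;0 0 0 -0.04 0 0 60;0 0 0 -0.05 0 0 60;0 0 0 -0.05 0 0 60;0 0 0 -0.05 0 0 60;0 0 0 -0.03 0 0 60"}}

```text
clock: 18.22
tool_pos: [485.1, -364.8, 209.7]
tcp_rot: [[0.005, -0.899, 0.438], [-0.003, 0.438, 0.899], [-1.0, -0.005, -0.001]]
force: [0.6, -0.4, -0.1]
width: 51.3
```

Call:
{"fn": "move_arm", "kwargs": {"targets": "0 0 0 0 0.04 0 60;0 0 0 0 0.06 0 60;0 0 0 0 0.04 0 60;0 0 0 0 0 0 60;0 0 0 0 0 0 60;0 0 0 0 0 0 60"}}

```text
clock: 18.72
tool_pos: [409.6, -328.0, 206.5]
tcp_rot: [[0.003, -0.899, 0.439], [-0.001, 0.439, 0.899], [-1.0, -0.003, 0.0]]
force: [-0.1, -0.8, 0.8]
width: 51.3
```

```bash
python3 snap.py 13 wrist scene top;python3 - <<'E'
import pickle,cv2
from plan import *
from h import *
np.set_printoptions(precision=3,suppress=True)
d=pickle.load(open("s13.pkl","rb"));im=d["scene"]["pixels"]
P=cloud(d["scene"])
m=(im.max(-1)<30)&(P[...,2]<60)&(abs(P[...,0]-595)<70)&(abs(P[...,1]+120)<70)
q=P[m];print(q.min(0),q.max(0))
h=H[:2]+[0,2];X,Y,_=frame(0)
a=(P[...,:2]-h)@X[:2];b=(P[...,:2]-h)@Y[:2]
m=(a>-120)&(a<90)&(abs(b)<30)&(P[...,2]>60)&(P[...,2]<150)
print(np.linalg.lstsq(np.c_[a[m],b[m],np.ones(m.sum())],P[...,2][m],rcond=None)[0])
i=im.astype(int);m=(i[...,0]>i[...,2]*2)&(i[...,0]<150)&(P[...,2]>50)&(P[...,2]<125)&(P[...,1]<-250)
q=P[m];print(q.min(0),q.max(0))
E
```

```text
18.8667 [ 409.8 -328.   205.9] [[0.0021, -0.8989, 0.4382], [-0.0005, 0.4382, 0.8989], [-1.0, -0.0021, 0.0005]] [-0.3  0.4 -0.8] 51.226932554111436
[ 586.115 -123.885   12.524] [620.699 -94.49   37.994]
[-0.287  0.002 99.325]
[ 460.155 -379.35    55.425] [ 513.873 -342.897  107.386]
```

View pics/wrist13.png

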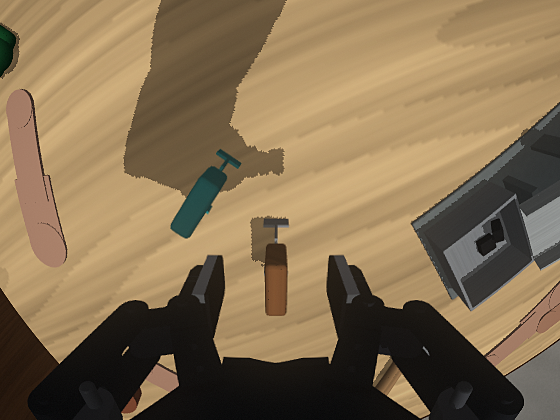

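View pics/scene13.png

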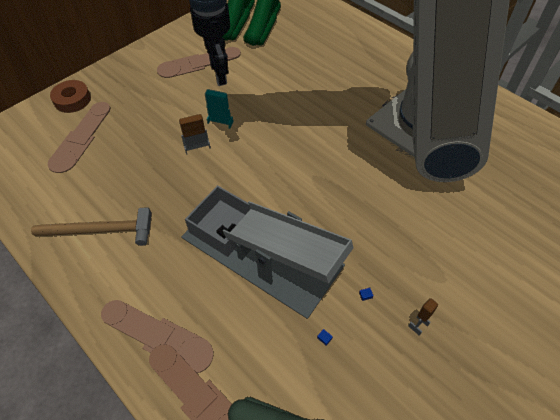

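The scraper stands upright at (193,135) in the scene view. The tray is tilted with slope 0.287, both black offcuts are in the cup at (228,232), and the gripper is clear.

```bash
python3 -c "
from bench import robot
print(robot.finish_job())"
```

```text
the job is handed in; nothing more can be done
None
```

The job is handed in at about 19 s of the 64 s allowed; the system reported no verdict. I pressed the tray's lip to its stop and swept both offcuts into the cup with the wide scraper. I then stood the scraper back where I had picked it up, released it and backed the gripper away.

Last checks before handing in:
- **Tray:** it is still tilted, with a fitted slope of 0.287 (about 0.28 rad).
- **Offcuts:** both lie in the cup, the highest point at about 38 mm. They sit at about 136–171 mm along the tray and −4 to 27 mm across. One looks tilted against the other, but their measured positions were the same in the last two pictures.
- **Scraper:** it is upright, with its handle measured at 55–107 mm above the bench. It was set down with 5.6 N of contact at the same tool height as when I grasped it.
- **Gripper:** I did not bring it down to the offcuts; the fingertips stayed about 63 mm above the tray floor during the sweep.

**Disagreements:**
- **Cameras:** the top and scene cameras disagreed by up to about 10 mm on the tray position. I used the wrist camera, which matched the given sizes to about 2–3 mm.
- **Contact at the lip:** about 3 N of unexplained contact showed at the end of the sweep and went away when I lifted the scraper.

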